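# Pin the glass-cutting guide

## Task

Lock the sliding cutting guide of the glass-strip jig: take the locating pin (the one with the plain cylindrical head) out of the wooden rack, put it through the guide's sleeve, and with its tip resting lightly on the spring-mounted strip slide the guide along until the pin drops into the hole hidden underneath. Push the pin fully home, so that its head sits on the sleeve, and let go. Feel gently: press only lightly on the strip, stop sliding as soon as the pin catches instead of forcing it sideways, and leave the other two pins in the rack.

Things in the scene. Friction and masses are not known exactly. Their poses are not given: they have to be found in the camera images.
- pin: locating pin, bright steel, about 90 g, in one of the rack's three sockets. Origin: centre of its tip (lower end), z up the shaft. Shaft 10 mm in diameter, 38 mm long, 2 mm chamfer at the tip; above it the plain cylindrical head with fine dark rings, 20 mm in diameter, 34 mm tall (38 to 72 mm above the tip); the head's flat underside is the shoulder. Grip it by the head.
- ball_pin: another steel pin in the rack, with a 26 mm ball for a head; origin at its tip. Not needed: leave it in its socket.
- tee_pin: another steel pin in the rack, with a 44 mm cross bar for a head; origin at its tip. Not needed: leave it in its socket.
- rack: wooden block 190 (its x) by 50 (its y) by 44 mm tall, fixed; origin at the centre of its underside. Three sockets, 13 mm wide, at x = -62, 0 and 62 mm hold the three pins in any order, each hanging by its shoulder with the tip 6 mm above the table.
- jig: glass-strip jig, fixed. Origin: on the table under the centre of its aluminium rail; the rail runs along the jig's y axis, 366 mm long, 72 mm wide, between dark steel end blocks; a plywood board with a glass pane lies on its -x side, to 159 mm from the origin. The cutting guide rides on the rail; the spring-mounted strip lies in the rail, under the guide.
- guide_sleeve (a point): centre of the mouth of the sleeve, a 36 mm square steel boss amid the guide, its flat top 48 mm above the table. Bore 12 mm wide, 2 mm chamfer, straight through; the strip's top is 20 mm below the mouth, so a pin standing on the strip has its shoulder 18 mm above the sleeve. Fully home: shoulder on the sleeve, tip 38 mm below this point. Axes as the jig's.
- guide (a joint): travel of the cutting guide (aluminium cover plate 170 by 66 mm, with a straightedge over the glass) along the rail, m, 0 to 0.09, growing towards the jig's +y. About 1.5 N of friction; stays where left; moved by pushing the pin that stands in the sleeve. Starts between 0 and 0.006; the hidden hole is met somewhere between 0.016 and 0.064.
- strip (a joint): how far the steel strip in the rail is pressed down on its springs, m: 0 at rest (flat top 28 mm above the table), about 3 N per mm; not to be pressed more than 5 mm (15 N), 1 to 2 mm is ample for feeling. Its one through hole, 12.5 mm wide, 1.5 mm chamfer, is in line with the sleeve (same jig x), at an unknown place along the rail that the cover plate always hides.
- bed (a joint): how far the same strip is dragged along the rail against its end springs, m, + towards the jig's +y: 0 at rest, stops at 0.006 either way, about 10 N per mm. A pin caught in the hole drags it. It must not be dragged more than 1.5 mm (15 N).
Mind the look-alikes: they are no part of the job. What is shaped like the pin but green or red is not meant.

How it is judged (in metres and radians):
On the way, in this order (a step that is already met when the one before it is completed fails the run):
1. the locating pin is lifted clear of the rack (height (world z) of pin above 0.05 m), for 0.1 s.
2. its tip is in the sleeve of the guide, 10 mm or more below the mouth (horizontal distance between pin and guide_sleeve below 0.005 m and z of pin in the frame of guide_sleeve below -0.01 m), for 0.1 s.
At the end, for the whole second after the job is handed in: The pin rests upright (0.1 rad) in sleeve and hidden hole, its shoulder within 2.5 mm of the sleeve's top, its tip within 4 mm of the sleeve's axis; strip back up (2 mm), guide still; the other two pins within 20 mm of where they were (z of pin in the frame of guide_sleeve below -0.0355 m and horizontal distance between pin and guide_sleeve below 0.004 m and angle between pin's own z axis and vertical below 0.1 rad and linear speed of pin below 0.02 m/s and value of joint strip below 0.002 m and velocity of joint guide between -0.01 and 0.01 m/s and distance of each of ball_pin, tee_pin from where it was at the start of the episode below 0.02 m); the robot touches nothing.
It fails at once if the strip is dragged along the rail more than 1.5 mm (pin forced sideways) (value of joint bed above 0.0015 m or value of joint bed below -0.0015 m).
It fails at once if the strip is pressed down more than 5 mm (pressed too hard while feeling) (value of joint strip above 0.005 m).
It fails at once if the pin is forced against the jig or its guide with more than 35 N (contact force between pin and jig above 35 N).
It fails at once if another pin is moved from its socket (distance of any of ball_pin, tee_pin from where it was at the start of the episode above 0.02 m).
It also fails if it takes over 64 s, if anything falls off the work surface, if the arm or the gripper's body presses on something with over 40 N, if the wrist force passes 120 N, or if a joint passes its speed limit or range.

## Robot

A 6-joint arm with a two-finger parallel gripper is mounted at the origin on the work surface. World frame = base frame: x ahead of the robot, y to its left, z up, the work surface at z = 0. Lengths are in mm, angles in rad, forces in N, time in s.
With the tool pointing down it reaches from about 275 to 1000 mm from the base axis. Payload 8.4 kg.
Tool frame: the origin (TCP) lies between the finger pads; the fingertips stand 22 mm ahead of it and the grasp point (between the pads) lies 3 mm ahead of it (r.nose_length is the z of the fingertips in the tool frame, in mm); z points along the fingers, y is the line along which they close (so a half turn about z gives the same grasp; the last joint's range is limited). The gripper opens to 85 mm and grips with 20 to 120 N. Pads are 22 mm wide; open, the fingers measure 114 mm over their backs; the gripper's body (76 mm by 85 mm) begins 54 mm behind the grasp point. The pads swing forward as they close: fully open they stand 13 mm farther back than shut.
Start: joints at [1.209, 0.353, 1.633, -0, 1.155, -0.002], TCP at [220.053, 584.982, 224.381] pointing down, gripper open.
Joint ranges: [-2.63, 2.63], [-0.92, 2.1], [0.06, 2.66], [-1.3, 4.44], [0, 2.69], [-3.02, 3.02]. Speed limits (rad/s): [2.22, 2.22, 2.79, 3.14, 3.14, 3.14].

## Interface

Orientations are given as [roll, pitch, yaw] about the fixed x, y, z axes, in that order (R = Rz(yaw) Ry(pitch) Rx(roll)).
In Python, from rig import r, cams gives the robot as it stands.
- The arm moves only by the shell command python3 -m handwheel 'ROWS' [FORCE]. ROWS is rows parted by semicolons, their numbers by spaces, 1 to 5 of them, each of 7 numbers: a rotation vector rx, ry, rz in rad, then dx, dy, dz in mm, then the opening from 0.0 (shut) to 1.0 (fully open); each row shifts and turns the commanded pose from where the row before left it, along the tool's axes as they then stand; what a row does not reach is not made up. A row lasts 1/12 s, in which the tool goes at most 41.7 mm and 0.125 rad, less where a joint would pass 70% of its speed; a pose out of reach is approached as far as the arm can. The fingers move at their own pace and stop on an object; FORCE is the grip in N (left out, the last holds). Time passes only in rows, so rows that do not move let the fingers close. It prints the time, the measured TCP pose, the force, the opening and the grip force at its end.
- r.sense(): the state, without advancing time (a new reading comes with each control period).
- cams.grab_frame(name): name is "scene" or "side" or "wrist"; returns the picture (384x512x3 uint8, red, green, blue); there is no depth.
- cams.camera_params(name): a dict with "fx", "fy", "cx", "cy" (pixels), "rvec" (rotation vector, rad) and "tvec" (3), from world to camera coordinates, as OpenCV has them. Camera axes: x right, y down, z forward; pixel columns grow to the right and rows downward; lengths in mm; the calibration is good to about 2 mm. A picture is of the moment at which its call begins: read the wrist's pose just before it. camera_params takes no time and is no camera call; for the wrist camera it gives the pose at the moment of the call.
- r.sign_off(): hands the job in; it is judged then, once.
The state is a dict: "clock": time; "qpos": joint angles; "qvel": joint speeds; "joint_efforts": joint torques, N m; "eef_pos": TCP position; "tcp_rot": TCP orientation; "contact_force": force on the tool from outside, world axes, zero at the start; "wrist_torque": the same for the moment, N m; "opening": opening from 0.0 (shut) to 1.0 (fully open); "grasp_force": force on a finger pad.
Only numpy, scipy, OpenCV 4.12 (cv2) and the standard library are available. Lean on these libraries where they do the work, as an engineer would, in place of code of your own. Each camera call takes 0.05 s, during which the arm holds its last target. There are 200 camera calls.

## Working session

There is one attempt and no reset: what is moved stays moved. The work goes in short steps, Python scripts to look and compute and a shell command to move; the robot and the scene stay as the last step left them, time stands still between calls to the robot, and variables do not carry over. Pictures are saved under pics/ and viewed, at most 10 in all, crops included, and the job is handed in when it is done.

```bash
mkdir -p pics; ls; python3 - <<'E'
from rig import r,cams
import cv2,numpy as np
s=r.sense();print({k:np.round(v,3) for k,v in s.items()})
a=[cams.grab_frame(n) for n in("scene","side","wrist")]
for n,i in zip(("scene","side","wrist"),a):
    cv2.imwrite(f"pics/{n}0.png",i[:,:,::-1]); p=cams.camera_params(n); print(n,{k:np.round(v,4) for k,v in p.items()})
E
```

```text
pics
{'clock': np.float64(0.0), 'qpos': array([ 1.209,  0.354,  1.634, -0.   ,  1.155, -0.002]), 'qvel': array([-0.   ,  0.001, -0.   ,  0.   , -0.   ,  0.001]), 'joint_efforts': array([ 3.0000e-03, -6.0526e+01, -3.4208e+01,  0.0000e+00,  9.0000e-03,
       -0.0000e+00]), 'eef_pos': array([219.898, 584.52 , 223.656]), 'tcp_rot': array([-3.14 ,  0.   ,  2.782]), 'contact_force': array([-1.313, -0.   , -0.113]), 'wrist_torque': array([-0.029,  0.025,  0.034]), 'grasp_force': np.float64(0.0), 'opening': np.float64(1.003)}
scene {'fx': np.float64(358.7351), 'fy': np.float64(358.7351), 'cx': np.float64(249.1465), 'cy': np.float64(187.7519), 'rvec': array([ 0.7927,  2.7352, -0.8537]), 'tvec': array([529.0634, -86.0481, 915.3031])}
side {'fx': np.float64(406.8602), 'fy': np.float64(406.8602), 'cx': np.float64(256.9828), 'cy': np.float64(193.517), 'rvec': array([ 2.2605, -0.7273,  0.3263]), 'tvec': array([-500.7762,  176.7823,  667.5849])}
wrist {'fx': np.float64(298.8054), 'fy': np.float64(298.8054), 'cx': np.float64(255.592), 'cy': np.float64(194.3553), 'rvec': array([-2.3874, -1.6528, -0.2278]), 'tvec': array([-624.4935,  -36.3732,  379.6057])}
```

View pics/scene0.png

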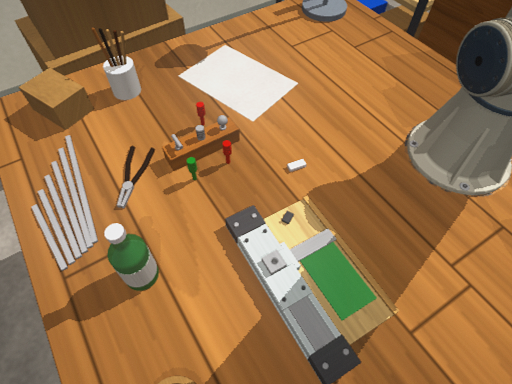

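View pics/side0.png

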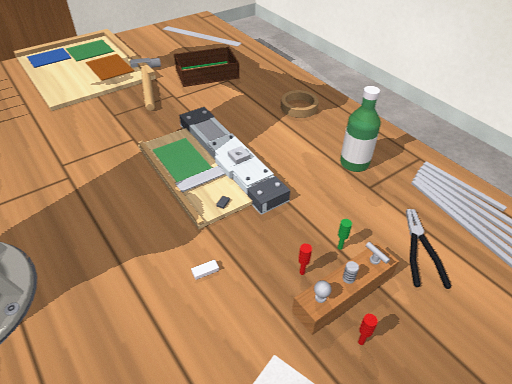

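View pics/wrist0.png

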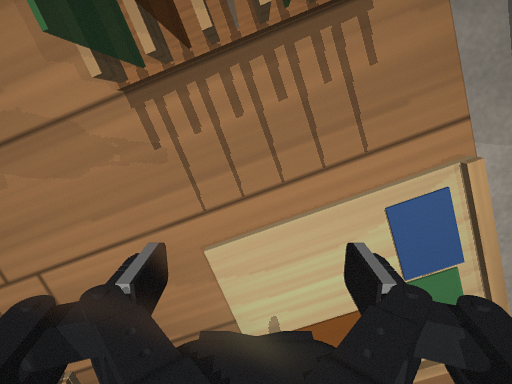

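The pin candidates:
- **Cylindrical head, mid rack:** scene (200,132), side (351,271). This matches the description, so it is my choice.
- **Ball pin:** scene (222,121).
- **Tee pin:** scene (177,142).
- **Red decoys:** scene (201,108) and (227,150).
- **Green decoy:** scene (192,166).

The sleeve boss is at scene (272,262), side (238,155). The wrist view shows neither the rack nor the jig. Next I'll enlarge crops of both.

```bash
python3 - <<'E'
import cv2,numpy as np
a=cv2.imread("pics/scene0.png");b=cv2.imread("pics/side0.png")
def c(i,x,y,w=100,h=75):return cv2.resize(i[y:y+h,x:x+w],(400,300),interpolation=cv2.INTER_CUBIC)
cv2.imwrite("pics/crop1.png",np.vstack([np.hstack([c(a,155,95),c(b,290,235)]),np.hstack([c(a,225,225),c(b,190,120)])]))
E
```

```text
(no output)
```

View pics/crop1.png

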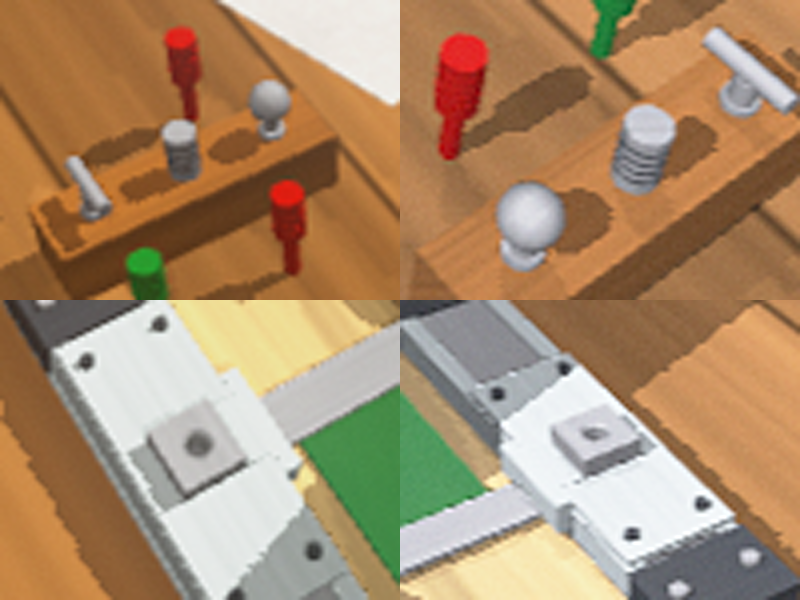

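The crop confirms the ringed cylinder is the middle pin, with head top at scene (199.6,126.9) and side (351.9,263.4). The sleeve mouth is at scene (274.1,261.1) and side (239.1,152.9). Next I'll triangulate these.

```bash
cat > h.py <<'E'
import numpy as np,cv2
from rig import r,cams
def P(n,p=None):
    p=p or cams.camera_params(n);R=cv2.Rodrigues(np.array(p["rvec"]))[0];t=np.array(p["tvec"]).reshape(3,1)
    K=np.array([[p["fx"],0,p["cx"]],[0,p["fy"],p["cy"]],[0,0,1]]);return K@np.hstack([R,t])
def tri(Pa,a,Pb,b):
    X=cv2.triangulatePoints(Pa,Pb,np.array(a,float).reshape(2,1),np.array(b,float).reshape(2,1)).ravel();return X[:3]/X[3]
def proj(Pm,X):
    x=Pm@np.append(X,1);return x[:2]/x[2]
def onz(Pm,uv,z):
    A=np.array([Pm[0]-uv[0]*Pm[2],Pm[1]-uv[1]*Pm[2]]);return np.linalg.solve(A[:,:2],-(A[:,2]*z+A[:,3]))
E
python3 - <<'E'
from h import *
a=P("scene");b=P("side")
f=lambda o,c:np.array(o)+np.array(c)/4-.375
S1=(155,95);T1=(290,235);S2=(225,225);T2=(190,120)
for n,s,t,o,q in[("pintop",(180,129),(249,115),S1,T1),("ball",(270,101),(130,217),S1,T1),("tee",(96,211),(340,97),S1,T1),
 ("sleeve",(198,146),(198,133),S2,T2),("s1",(87,61),(302,203),S2,T2),("s2",(159,24),(231,234),S2,T2),("s3",(314,251),(98,94),S2,T2),("s4",(236,297),(165,68),S2,T2)]:
    s,t=f(o,s),f(q,t);X=tri(a,s,b,t);print(n,X.round(1),(proj(a,X)-s).round(1),(proj(b,X)-t).round(1),onz(a,s,48).round(1),onz(b,t,48).round(1))
E
```

```text
pintop [ 538.9 -360.5   80. ] [-0.2 -0.1] [-0.3  0. ] [ 526.9 -389.7] [ 560.6 -347.8]
ball [ 476.  -362.8   68. ] [-0.1 -0. ] [-0.1  0. ] [ 466.8 -380.9] [ 486.9 -355.2]
tee [ 601.  -361.4   43.4] [-0.5 -0.1] [-0.5  0.1] [ 601.4 -356.3] [ 598.5 -363.5]
sleeve [572.8   4.4  43.7] [-0.6 -0. ] [-0.4 -0. ] [573.1   6.4] [570.6  -0.6]
s1 [591.3 -66.8  35.1] [-0.2 -0. ] [-0.1  0. ] [594.4 -61.1] [582.4 -78.4]
s2 [547.5 -64.7  34.4] [0.1 0. ] [0.1 0. ] [552.1 -59.1] [538.8 -76.7]
s3 [553.   75.   34.3] [-0.2  0. ] [-0.1 -0. ] [557.1  78.1] [544.4  59.2]
s4 [597.2  73.1  34.8] [-0.2 -0. ] [-0.1 -0. ] [600.2  76.1] [588.  58.]
```

```bash
python3 - <<'E'
from h import *
a=P("scene");b=P("side")
f=lambda o,c:np.array(o)+np.array(c)/4-.375
S1=(155,95);T1=(290,235)
print(tri(a,f(S1,(182,37)),b,(370,319)).round(),tri(a,f(S1,(288,192)),b,f(T1,(65,48))).round(),tri(a,f(S1,(145,260)),b,(345,223)).round())
p=cams.camera_params("wrist");R=cv2.Rodrigues(p["rvec"])[0];print("cam",(-R.T@np.array(p["tvec"])).round(1),R[2].round(2))
E
M="python3 -m handwheel"
$M '0 0 -0.12 0 0 -30 1; 0 0 -0.12 0 0 -30 1; 0 0 -0.12 0 0 0 1' && $M '0 0 0 -12.8 -37.8 0 1;0 0 0 -12.8 -37.8 0 1;0 0 0 -12.8 -37.8 0 1;0 0 0 -12.8 -37.8 0 1;0 0 0 -12.8 -37.8 0 1' && $M '0 0 0 -12.8 -37.8 0 1;0 0 0 -12.8 -37.8 0 1;0 0 0 -12.8 -37.8 0 1;0 0 0 -12.8 -37.8 0 1;0 0 0 -12.8 -37.8 0 1' && $M '0 0 0 -12.8 -37.8 0 1;0 0 0 -12.8 -37.8 0 1;0 0 0 -12.8 -37.8 0 1;0 0 0 -12.8 -37.8 0 1;0 0 0 -12.8 -37.8 0 1'
```

```text
[ 496. -440.   71.] [ 506. -289.   72.] [ 599. -289.   70.]
cam [155.8 609.5 373.6] [ 0.26 -0.1  -0.96]
clock: 0.4
eef_pos: [220.9, 587.3, 290.0]
tcp_rot: [3.135, 0.003, -3.135]
contact_force: [-0.2, 0.6, 0.4]
opening: 1.001
grasp_force: 0.0
clock: 0.82
eef_pos: [284.1, 394.1, 284.1]
tcp_rot: [-3.141, -0.0, -3.141]
contact_force: [0.7, 0.3, -0.1]
opening: 1.001
grasp_force: 0.0
clock: 1.23
eef_pos: [348.1, 205.2, 284.4]
tcp_rot: [3.142, 0.0, -3.141]
contact_force: [1.1, 0.2, 0.8]
opening: 1.001
grasp_force: 0.0
clock: 1.65
eef_pos: [412.2, 16.0, 284.5]
tcp_rot: [3.142, 0.001, -3.141]
contact_force: [0.6, 0.9, -0.0]
opening: 0.998
grasp_force: 0.0
```

```bash
M="python3 -m handwheel"
python3 - <<'E'
from h import *
p=cams.camera_params("wrist");i=cams.grab_frame("wrist");cv2.imwrite("pics/w1.png",i[:,:,::-1]);np.save("w1.npy",P("wrist",p))
E
$M '0 0 0 -12.7 -37.7 0 1;0 0 0 -12.7 -37.7 0 1;0 0 0 -12.7 -37.7 0 1;0 0 0 -12.7 -37.7 0 1;0 0 0 -12.7 -37.7 0 1' && $M '0 0 0 -12.7 -37.7 20 1;0 0 0 -12.7 -37.7 20 1;0 0 0 -12.7 -37.7 20 1;0 0 0 -12.7 -37.7 20 1;0 0 0 -12.7 -37.7 20 1;'; $M '0 0 0 0 0 0 1;0 0 0 0 0 0 1'
python3 - <<'E'
from h import *
p=cams.camera_params("wrist");print(r.sense()["eef_pos"]);i=cams.grab_frame("wrist");cv2.imwrite("pics/w2.png",i[:,:,::-1]);np.save("w2.npy",P("wrist",p))
P2=P("wrist",p);P1=np.load("w1.npy")
u=proj(P2,[538.9,-360.5,78]);v=proj(P1,[572.6,4.2,48]);print(u,v)
def c(n,u):
    x,y=np.clip((u-[50,75]).astype(int),0,[412,234]);print(n,x,y);return cv2.resize(cv2.imread(n)[y:y+150,x:x+100],(400,600),interpolation=cv2.INTER_CUBIC)
cv2.imwrite("pics/crop2.png",np.hstack([c("pics/w2.png",u),c("pics/w1.png",v)]))
E
```

```text
clock: 2.12
eef_pos: [475.8, -172.5, 284.3]
tcp_rot: [3.142, 0.0, -3.142]
contact_force: [0.8, 0.5, -0.1]
opening: 1.0
grasp_force: 0.0
clock: 2.53
eef_pos: [535.3, -348.6, 189.5]
tcp_rot: [3.141, -0.0, 3.142]
contact_force: [0.2, 0.2, 1.2]
opening: 1.003
grasp_force: 0.0
clock: 2.7
eef_pos: [534.4, -347.8, 188.4]
tcp_rot: [3.14, -0.003, 3.14]
contact_force: [-0.5, 0.9, 0.4]
opening: 1.002
grasp_force: 0.0
[ 534.36994547 -347.80242736  188.37526255]
[241.33800613 193.93886104] [247.55027874 273.17705762]
pics/w2.png 191 118
pics/w1.png 197 198
```

View pics/crop2.png

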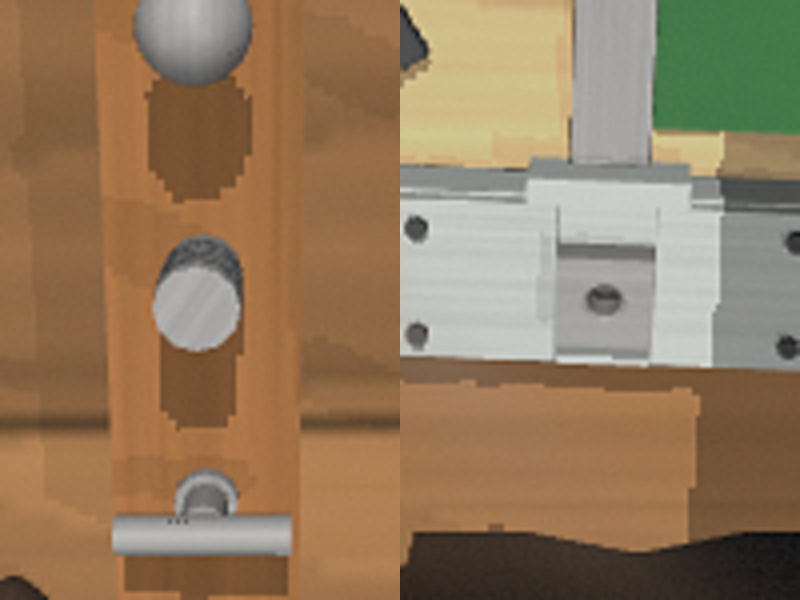

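The close crop shows the ringed pin's head top at wrist pixel (239.9,194.4), between the ball and the tee. The sleeve bore is at (247.4,272.4) in w1. Both lie within 1.5 px of the predictions. I'll refine them.

```bash
python3 - <<'E'
from h import *
a=P("scene");b=P("side");w1=np.load("w1.npy");w2=np.load("w2.npy")
print("pin",onz(w2,(239.9,194.4),78).round(1),tri(w2,(239.9,194.4),a,(199.6,126.9)).round(1),tri(w2,(239.9,194.4),b,(351.9,263.4)).round(1))
u=(247.4,272.4)
print("slv",onz(w1,u,48).round(1),tri(w1,u,a,(274.1,261.1)).round(1),tri(w1,u,b,(239.1,152.9)).round(1))
for c in[(16,228),(16,334),(395,243),(388,347)]: print(onz(w1,np.array(c)/4-.375+[197,198],35).round(1))
E
```

```text
pin [ 539.3 -361.8] [ 538.5 -361.4   78.9] [ 538.1 -361.5   81.8]
slv [571.3   4. ] [572.5   4.8  45.4] [573.6   3.9  43.7]
[549.6 -65.2]
[593.9 -67.4]
[555.7  74.7]
[599.4  73.7]
```

```bash
M="python3 -m handwheel"
$M '0 0 0 -2.2 -6.8 20 1;0 0 0 -2.2 -6.8 30 1;0 0 0 0 0 30 1;0 0 0 0 0 0 1;0 0 0 0 0 0 1'; $M '0 0 0 0 0 0 1'
```

```text
clock: 3.17
eef_pos: [538.8, -358.8, 110.8]
tcp_rot: [3.14, -0.002, -3.141]
contact_force: [0.0, -0.2, 0.2]
opening: 1.004
grasp_force: 0.0
clock: 3.25
eef_pos: [540.5, -360.1, 113.0]
tcp_rot: [-3.141, 0.002, -3.141]
contact_force: [0.3, -0.0, 0.1]
opening: 1.002
grasp_force: 0.0
```

```bash
cat >> h.py <<'E'
def avg(n=6):
    L=[]
    for _ in range(n):
        cams.grab_frame("side");s=r.sense();L.append(np.r_[s["eef_pos"],s["contact_force"],s["tcp_rot"]])
    L=np.array(L);L[:,6:]%=2*np.pi;L[:,7]=(L[:,7]+1)%(2*np.pi)-1;print(s["clock"].round(2),L.mean(0).round(3),"sd",L.std(0)[:6].round(2))
E
python3 -c "
from h import *
avg()"
```

```text
Traceback (most recent call last):
  File "h.py", line 16, in avg
    L=np.array(L);L[:,6:]%=2*np.pi;L[:,7]=(L[:,7]+1)%(2*np.pi)-1;print(s["clock"].round(2),L.mean(0).round(3),"sd",L.std(0)[:6].round(2))
                                                                       ^^^^^^^^^^^^^^^^
AttributeError: 'float' object has no attribute 'round'
```

```bash
sed -i 's/s\["clock"\].round(2)/round(s["clock"],2)/' h.py
python3 -c "
from h import *
avg()"
```

```text
3.85 [ 5.39676e+02 -3.60531e+02  1.11200e+02  2.39000e-01 -1.17000e-01
 -1.17000e-01  3.14200e+00  0.00000e+00  3.14200e+00] sd [0.14 0.05 0.33 0.48 0.39 0.29]
```

```bash
M="python3 -m handwheel"
$M '0 0 0 0.8 -0.9 15 1;0 0 0 0 0 14 1;0 0 0 0 0 12 1;0 0 0 0 0 0 1;0 0 0 0 0 0 0.5'; $M '0 0 0 0 0 0 0;0 0 0 0 0 0 0;0 0 0 0 0 0 0;0 0 0 0 0 0 0;0 0 0 0 0 0 0' 40;$M '0 0 0 0 0 0 0;0 0 0 0 0 0 0;0 0 0 0 0 0 0' 40; python3 -c "
from h import *
avg();print(r.sense()['opening'],r.sense()['grasp_force'])"
```

```text
clock: 4.27
eef_pos: [538.1, -360.8, 68.5]
tcp_rot: [3.14, -0.002, -3.141]
contact_force: [0.2, -0.7, 0.7]
opening: 0.89
grasp_force: 0.0
clock: 4.68
eef_pos: [539.7, -362.5, 71.2]
tcp_rot: [-3.139, 0.002, -3.141]
contact_force: [-1.8, -13.9, 30.5]
opening: 0.142
grasp_force: 13.2
clock: 4.93
eef_pos: [539.8, -362.2, 71.1]
tcp_rot: [-3.14, 0.002, -3.141]
contact_force: [1.2, -1.6, 8.4]
opening: -0.0
grasp_force: 3.9
5.23 [ 5.39797e+02 -3.62185e+02  7.11550e+01  2.62000e-01 -1.05700e+00
  7.73400e+00  3.14300e+00  2.00000e-03  3.14200e+00] sd [0.01 0.01 0.01 0.24 0.24 0.35]
0.0005043856984447137 3.923410206284501
```

The gripper shut empty. I'll look before doing anything else.

```bash
python3 - <<'E'
from h import *
a=cams.grab_frame("scene");b=cams.grab_frame("side");w=cams.grab_frame("wrist")
c=lambda i,x,y,w=100,h=75:cv2.resize(i[y:y+h,x:x+w],(400,300),interpolation=cv2.INTER_CUBIC)
cv2.imwrite("pics/crop3.png",np.vstack([np.hstack([c(a,155,85),c(b,290,225)]),np.hstack([c(w,130,100,267,200),c(b,200,130,267,200)])])[:,:,::-1])
E
```

```text
(no output)
```

View pics/crop3.png

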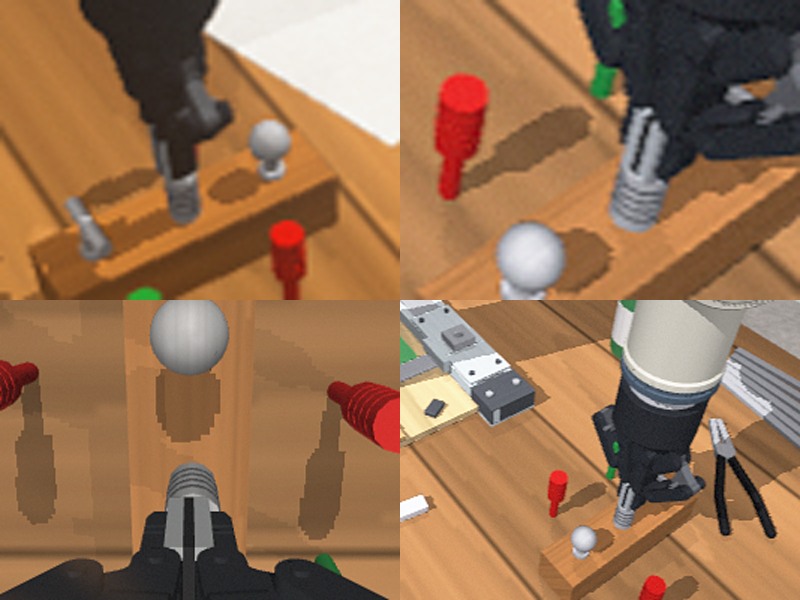

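```bash
python3 - <<'E'
from h import *
for n in("scene","side","wrist"):
    p=P(n); print(n,"tip",proj(p,[539.8,-362.2,49]).round(1),"tcp",proj(p,[539.8,-362.2,71]).round(1),"pintop",proj(p,[538.9,-361.4,78]).round(1),"pinshoulder",proj(p,[538.9,-361.4,44]).round(1))
print(r.nose_length)
a=cams.grab_frame("scene");b=cams.grab_frame("side");w=cams.grab_frame("wrist")
c=lambda i,x,y,w,h,W=400,H=300:cv2.resize(i[y:y+h,x:x+w],(W,H),interpolation=cv2.INTER_CUBIC)
cv2.imwrite("pics/crop4.png",np.vstack([np.hstack([c(a,175,105,50,38),c(b,325,250,50,38)]),c(w,190,190,133,50,800,300)])[:,:,::-1])
E
```

```text
scene tip [200.2 135.5] tcp [199.1 129.2] pintop [199.3 127.2] pinshoulder [200.8 136.9]
side tip [349.3 275.1] tcp [351.8 267.2] pintop [351.8 264.5] pinshoulder [348.  276.8]
wrist tip [255.5 225.1] tcp [255.4 240.2] pintop [256.9 244.3] pinshoulder [256.8 220.8]
22.0
```

View pics/crop4.png

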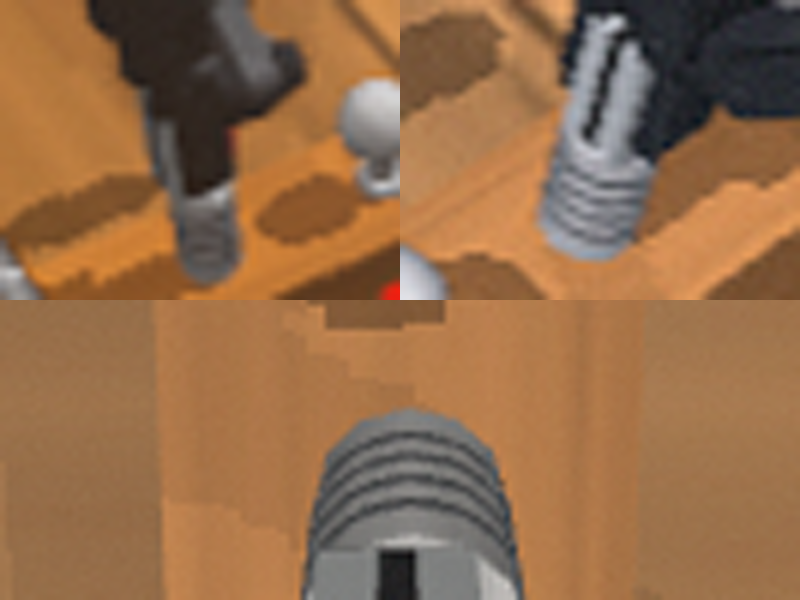

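```bash
python3 - <<'E'
from h import *
a=P("scene");b=P("side");w=P("wrist")
for n in("scene","side","wrist"):
    p=cams.camera_params(n);R=cv2.Rodrigues(p["rvec"])[0];print(n,(-R.T@np.array(p["tvec"])).round())
for z in(49,60,71,78,85):
    print(z,[[proj(m,[x,-362.2,z]).round(1).tolist() for m in(a,b,w)] for x in(528.8,550.8)])
print("pads mid bottom side/scene tri",tri(a,(200.6,129.4),b,(350,269.5)).round(1), tri(w,(256.1,231),b,(350,269.5)).round(1))
E
```

```text
scene [765. 216. 702.]
side [ 190. -572.  604.]
wrist [ 471. -362.  221.]
49 [[[204.1, 133.7], [344.5, 278.5], [255.5, 208.1]], [[196.2, 137.2], [354.1, 271.8], [255.5, 241.5]]]
60 [[[203.6, 130.6], [345.6, 274.6], [255.4, 214.3]], [[195.6, 134.1], [355.4, 267.9], [255.4, 249.4]]]
71 [[[203.2, 127.4], [346.8, 270.6], [255.4, 221.3]], [[195.1, 131.0], [356.7, 263.9], [255.4, 258.4]]]
78 [[[202.9, 125.4], [347.6, 268.0], [255.3, 226.2]], [[194.7, 128.9], [357.5, 261.3], [255.3, 264.7]]]
85 [[[202.6, 123.3], [348.4, 265.3], [255.3, 231.6]], [[194.4, 126.8], [358.4, 258.6], [255.3, 271.6]]]
pads mid bottom side/scene tri [ 536.2 -362.5   68. ] [ 536.6 -362.1   67.1]
```

The pads show shut on top of the head, front edge at about wrist (256,231). The pin is still in its socket. With TCP z at 71, the shut tips sit at z≈78, so the real fingertips are about 29 mm further back than stated. The open-finger span in the first wrist picture implies the same. I'll lift, open and go about 29 mm lower, watching the force.

```bash
M="python3 -m handwheel"
$M '0 0 0 0 0 -10 0.3;0 0 0 0 0 -10 1;0 0 0 0.9 0.8 0 1;0 0 0 0 0 0 1;0 0 0 0 0 0 1'; $M '0 0 0 0 0 0 1;0 0 0 0 0 0 1;0 0 0 0 0 10 1;0 0 0 0 0 10 1;0 0 0 0 0 0 1';$M '0 0 0 0 0 8 1;0 0 0 0 0 0 1;0 0 0 0 0 0 1'; python3 -c "
from h import *
avg(4)"
```

```text
clock: 5.95
eef_pos: [537.7, -360.4, 89.9]
tcp_rot: [3.142, -0.0, -3.141]
contact_force: [-0.2, -0.2, 0.9]
opening: 0.704
grasp_force: 0.0
clock: 6.37
eef_pos: [536.4, -359.5, 66.9]
tcp_rot: [3.139, -0.003, -3.141]
contact_force: [-0.5, 0.5, -0.3]
opening: 1.0
grasp_force: 0.0
clock: 6.62
eef_pos: [537.5, -360.3, 61.1]
tcp_rot: [3.141, -0.001, -3.141]
contact_force: [-0.3, 0.3, -0.3]
opening: 0.997
grasp_force: 0.0
6.82 [ 5.38000e+02 -3.60643e+02  6.19110e+01 -1.59000e-01 -7.60000e-02
  1.35000e-01  3.14200e+00  0.00000e+00  3.14200e+00] sd [0.12 0.08 0.22 0.53 0.3  0.08]
```

```bash
M="python3 -m handwheel"
$M '0 0 0 -0.8 -0.8 10 1;0 0 0 0 0 10 1;0 0 0 0 0 0 1;0 0 0 0 0 0 1;0 0 0 0 0 0 0.4';$M '0 0 0 0 0 0 0.3;0 0 0 0 0 0 0.2;0 0 0 0 0 0 0.1;0 0 0 0 0 0 0;0 0 0 0 0 0 0' 40;$M '0 0 0 0 0 0 0;0 0 0 0 0 0 0;0 0 0 0 0 0 0';python3 -c "
from h import *
avg(4)"
```

```text
clock: 7.23
eef_pos: [538.5, -361.3, 41.5]
tcp_rot: [3.141, -0.001, -3.141]
contact_force: [-0.2, -0.0, 0.4]
opening: 0.886
grasp_force: 0.0
clock: 7.65
eef_pos: [538.8, -361.5, 42.2]
tcp_rot: [-3.141, 0.0, -3.141]
contact_force: [-0.3, -0.4, 1.4]
opening: 0.221
grasp_force: 39.0
clock: 7.9
eef_pos: [538.8, -361.5, 42.2]
tcp_rot: [-3.141, 0.0, -3.141]
contact_force: [0.1, 1.0, 4.0]
opening: 0.222
grasp_force: 39.1
8.1 [ 5.38824e+02 -3.61507e+02  4.21390e+01 -1.21900e+00  1.19000e-01
  5.26300e+00  3.14200e+00  0.00000e+00  3.14200e+00] sd [0.02 0.01 0.02 0.29 0.58 0.3 ]
```

```bash
M="python3 -m handwheel"
$M '0 0 0 0 0 -10 0;0 0 0 0 0 -25 0;0 0 0 0 0 -25 0;0 0 0 0 0 -25 0;0 0 0 0 0 -25 0' && $M '0 0 0 -3.3 20 0 0;0 0 0 -3.3 36 0 0;0 0 0 -3.3 36 0 0;0 0 0 -3.3 36 0 0;0 0 0 -3.3 36 0 0' && $M '0 0 0 -3.3 36 0 0;0 0 0 -3.3 36 0 0;0 0 0 -3.3 36 0 0;0 0 0 -3.3 36 0 0;0 0 0 -3.3 30 0 0' && $M '0 0 0 0 18 0 0;0 0 0 0 10 0 0;0 0 0.04 0 0 0 0; 0 0 0 0 0 0 0;0 0 0 0 0 0 0';python3 - <<'E'
from h import *
avg(4)
s=r.sense();print(s["opening"],s["grasp_force"])
p=P("wrist");w=cams.grab_frame("wrist");a=cams.grab_frame("scene");b=cams.grab_frame("side")
e=s["eef_pos"]
for n,P_ in(("wrist",p),("scene",P("scene")),("side",P("side"))): print(n,"tip",proj(P_,e-[0,0,36.1]).round(1),"headtop",proj(P_,e+[0,0,35.9]).round(1),"slv",proj(P_,[572.2,4.2,48]).round(1))
np.save("w5.npy",p)
for n,i in(("w5",w),("s5",a),("d5",b)):cv2.imwrite(f"pics/{n}.png",i[:,:,::-1])
c=lambda i,x,y,w,h,W=400,H=300:cv2.resize(i[y:y+h,x:x+w],(W,H),interpolation=cv2.INTER_CUBIC)
cv2.imwrite("pics/crop5.png",np.vstack([np.hstack([c(a,225,200,100,75),c(b,190,90,100,75)]),np.hstack([c(w,206,130,100,75),c(w,128,96,256,192)])])[:,:,::-1])
E
```

```text
clock: 8.52
eef_pos: [538.4, -361.0, 153.1]
tcp_rot: [3.141, -0.001, -3.141]
contact_force: [0.4, -0.5, -0.5]
opening: 0.221
grasp_force: 39.9
clock: 8.93
eef_pos: [554.8, -195.8, 152.1]
tcp_rot: [3.141, -0.0, 3.141]
contact_force: [1.3, -0.4, -0.2]
opening: 0.221
grasp_force: 39.9
clock: 9.35
eef_pos: [571.2, -20.9, 152.2]
tcp_rot: [3.141, -0.0, -3.141]
contact_force: [0.6, 0.0, -1.1]
opening: 0.224
grasp_force: 39.9
clock: 9.77
eef_pos: [571.4, 4.2, 151.9]
tcp_rot: [-3.141, -0.0, 3.103]
contact_force: [0.8, 0.2, -0.9]
opening: 0.216
grasp_force: 39.9
9.97 [ 5.71521e+02  3.93700e+00  1.51846e+02 -5.00000e-02  1.50000e-01
 -7.55000e-01  3.14200e+00 -0.00000e+00  3.10200e+00] sd [0.02 0.04 0.02 0.28 0.27 0.59]
0.22126315284922946 39.89498198032379
wrist tip [255.4 217.3] headtop [255.2 275.5] slv [255.9 191.3]
scene tip [276.3 244.5] headtop [279.2 225. ] slv [273.9 260. ]
side tip [237.8 125.7] headtop [237.2  94.7] slv [238.5 151.5]
```

View pics/crop5.png

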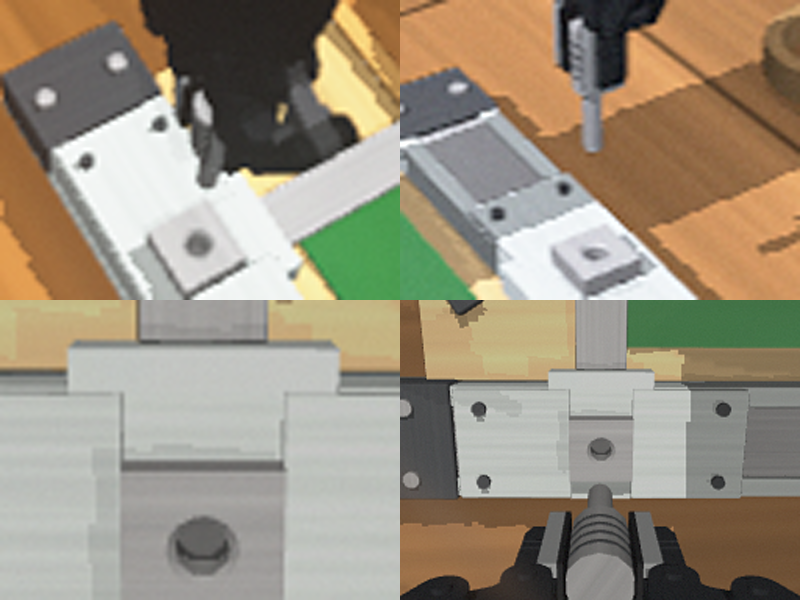

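The pin tip is at wrist (256,216) and the bore at wrist (256.1,191.4). They are aligned in y, and x needs about +0.8 mm. I'll lower the pin into the sleeve.

```bash
M="python3 -m handwheel"
$M '0 0 0 -0.8 0 20 0;0 0 0 0 0 20 0;0 0 0 0 0 15 0;0 0 0 0 0 5 0;0 0 0 0 0 2 0' && $M '0 0 0 0 0 5 0;0 0 0 0 0 5 0;0 0 0 0 0 5 0;0 0 0 0 0 3 0;0 0 0 0 0 0 0';python3 -c "
from h import *
avg(5)"
```

```text
clock: 10.53
eef_pos: [571.7, 4.5, 88.8]
tcp_rot: [-3.141, -0.002, 3.102]
contact_force: [0.2, -0.2, -0.4]
opening: 0.225
grasp_force: 39.9
clock: 10.95
eef_pos: [572.1, 4.7, 71.4]
tcp_rot: [-3.142, -0.001, 3.102]
contact_force: [-0.1, -0.1, -1.1]
opening: 0.22
grasp_force: 39.9
11.2 [ 5.72507e+02  4.64400e+00  7.19520e+01  2.20000e-02 -2.04000e-01
 -6.56000e-01  3.14200e+00  0.00000e+00  3.10200e+00] sd [0.11 0.01 0.16 0.74 0.33 0.6 ]
```

```bash
M="python3 -m handwheel"
$M '0 0 0 0 0 2 0;0 0 0 0 0 2 0;0 0 0 0 0 1.5 0;0 0 0 0 0 1 0;0 0 0 0 0 0 0';$M '0 0 0 0 0 1 0;0 0 0 0 0 0 0;0 0 0 0 0 0 0';python3 -c "
from h import *
avg(5)"
```

```text
clock: 11.62
eef_pos: [572.2, 4.6, 65.0]
tcp_rot: [-3.142, -0.001, 3.102]
contact_force: [0.1, 0.1, -1.0]
opening: 0.219
grasp_force: 39.9
clock: 11.87
eef_pos: [572.4, 4.6, 64.3]
tcp_rot: [-3.142, 0.0, 3.102]
contact_force: [-1.4, 0.4, -0.9]
opening: 0.22
grasp_force: 39.9
12.12 [ 5.72414e+02  4.63400e+00  6.43480e+01  1.40000e-01 -1.00000e-03
 -9.65000e-01  3.14200e+00  0.00000e+00  3.10200e+00] sd [0.   0.01 0.01 0.51 0.36 0.37]
```

Tip is at about the strip surface; next, press down in 1 mm steps.

```bash
M="python3 -m handwheel"
$M '0 0 0 0 0 0.8 0;0 0 0 0 0 0 0;0 0 0 0 0 0 0';python3 -c "
from h import *
avg(4)";$M '0 0 0 0 0 0.8 0;0 0 0 0 0 0 0;0 0 0 0 0 0 0';python3 -c "
from h import *
avg(4)"
```

```text
clock: 12.37
eef_pos: [572.5, 4.6, 63.6]
tcp_rot: [3.142, 0.0, 3.102]
contact_force: [-0.9, -0.4, 1.3]
opening: 0.221
grasp_force: 40.1
12.57 [5.72499e+02 4.62000e+00 6.36240e+01 1.82000e-01 8.80000e-02 6.80000e-01
 3.14200e+00 0.00000e+00 3.10200e+00] sd [0.01 0.02 0.02 0.7  0.5  0.52]
clock: 12.82
eef_pos: [572.5, 4.6, 62.8]
tcp_rot: [-3.142, 0.0, 3.102]
contact_force: [-0.5, 0.5, 3.5]
opening: 0.221
grasp_force: 40.3
13.02 [ 5.72538e+02  4.61600e+00  6.28320e+01 -6.86000e-01  3.67000e-01
  3.37500e+00  3.14200e+00  0.00000e+00  3.10200e+00] sd [0.02 0.01 0.01 0.21 0.17 0.71]
```

Light contact is 4.3 N, or about 1.4 mm of press. I'll slide along tool +y (jig +y) with a force check between bursts.

```bash
cat > chk.py <<'E'
import sys
from rig import r
s=r.sense();f=s["contact_force"];print("CHK",s["eef_pos"].round(2),f.round(1),flush=True)
sys.exit(not(f[2]>1.5 and abs(f[1])<8 and f[2]<9))
E
M="python3 -m handwheel"; C="python3 chk.py"
($M '0 0 0 0 0.5 0 0;0 0 0 0 0.5 0 0;0 0 0 0 0.5 0 0;0 0 0 0 0.5 0 0;0 0 0 0 0.5 0 0'&&$C&&$M '0 0 0 0 0.5 0 0;0 0 0 0 0.5 0 0;0 0 0 0 0.5 0 0;0 0 0 0 0.5 0 0;0 0 0 0 0.5 0 0'&&$C&&$M '0 0 0 0 0.5 0 0;0 0 0 0 0.5 0 0;0 0 0 0 0.5 0 0;0 0 0 0 0.5 0 0;0 0 0 0 0.5 0 0'&&$C)|grep CHK
```

```text
CHK [572.58   6.86  62.75] [-0.3 -4.3  4.2]
CHK [572.6    9.65  62.72] [-0.7 -4.   4.2]
CHK [572.71  12.16  62.72] [-0.  -3.9  3.6]
```

```bash
M="python3 -m handwheel"; C="python3 chk.py"
($M '0 0 0 0 0.5 0 0;0 0 0 0 0.5 0 0;0 0 0 0 0.5 0 0;0 0 0 0 0.5 0 0;0 0 0 0 0.5 0 0'&&$C&&$M '0 0 0 0 0.5 0 0;0 0 0 0 0.5 0 0;0 0 0 0 0.5 0 0;0 0 0 0 0.5 0 0;0 0 0 0 0.5 0 0'&&$C&&$M '0 0 0 0 0.5 0 0;0 0 0 0 0.5 0 0;0 0 0 0 0.5 0 0;0 0 0 0 0.5 0 0;0 0 0 0 0.5 0 0'&&$C&&$M '0 0 0 0 0.5 0 0;0 0 0 0 0.5 0 0;0 0 0 0 0.5 0 0;0 0 0 0 0.5 0 0;0 0 0 0 0.5 0 0'&&$C&&$M '0 0 0 0 0.5 0 0;0 0 0 0 0.5 0 0;0 0 0 0 0.5 0 0;0 0 0 0 0.5 0 0;0 0 0 0 0.5 0 0'&&$C&&$M '0 0 0 0 0.5 0 0;0 0 0 0 0.5 0 0;0 0 0 0 0.5 0 0;0 0 0 0 0.5 0 0;0 0 0 0 0.5 0 0'&&$C)|grep CHK
```

```text
CHK [572.78  14.68  62.7 ] [ 0.5 -3.2  3.3]
CHK [572.88  17.15  62.7 ] [-0.  -3.5  4.5]
CHK [572.99  19.67  62.7 ] [-0.1 -4.   3.6]
CHK [573.07  22.21  62.68] [ 0.2 -3.3  3.6]
CHK [572.91  24.79  62.43] [ 0.7 -1.5 -0.9]
```

The pin caught: fz fell to −0.9 at y=24.8. By the chamfer geometry the hole centre is about 2–3 mm further on, so I'll creep forward and watch fy.

```bash
M="python3 -m handwheel"
$M '0 0 0 0 0.5 0 0;0 0 0 0 0.5 0 0;0 0 0 0 0.5 0 0;0 0 0 0 0.5 0 0;0 0 0 0 0 0 0';python3 -c "
from h import *
avg(4)"; $M '0 0 0 0 0 1 0;0 0 0 0 0 1 0;0 0 0 0 0 0 0';python3 -c "
from h import *
avg(4)"
```

```text
clock: 16.77
eef_pos: [573.1, 26.7, 62.6]
tcp_rot: [3.142, -0.0, 3.102]
contact_force: [-0.1, -1.1, -2.1]
opening: 0.219
grasp_force: 39.9
16.97 [ 5.7312e+02  2.6697e+01  6.2660e+01 -6.6000e-02 -5.9400e-01 -1.3550e+00
  3.1410e+00 -0.0000e+00  3.1020e+00] sd [0.04 0.02 0.03 0.36 0.1  0.33]
clock: 17.22
eef_pos: [573.3, 26.7, 60.6]
tcp_rot: [3.141, -0.0, 3.102]
contact_force: [-0.1, -0.2, -1.2]
opening: 0.22
grasp_force: 39.9
17.42 [ 5.73286e+02  2.66710e+01  6.06620e+01 -7.40000e-02 -2.00000e-02
 -9.83000e-01  3.14200e+00  0.00000e+00  3.10200e+00] sd [0.01 0.02 0.03 0.37 0.15 0.34]
```

The pin is in the hole without any force. I'll lower it towards home (TCP z≈46.1).

```bash
M="python3 -m handwheel"
sed 's/sys.exit.*/sys.exit(bool(abs(f).max()>6))/' chk.py > chk2.py; C="python3 chk2.py"
($M '0 0 0 0 0 1 0;0 0 0 0 0 1 0;0 0 0 0 0 1 0;0 0 0 0 0 1 0'&&$C&&$M '0 0 0 0 0 1 0;0 0 0 0 0 1 0;0 0 0 0 0 1 0;0 0 0 0 0 1 0'&&$C&&$M '0 0 0 0 0 1 0;0 0 0 0 0 1 0;0 0 0 0 0 1 0;0 0 0 0 0 1 0;0 0 0 0 0 0 0'&&$C&&$M '0 0 0 0 0 1 0;0 0 0 0 0 0 0;0 0 0 0 0 0 0')|grep -E "CHK";python3 -c "
from h import *
avg(4)"
```

```text
CHK [573.3   26.64  56.59] [-0.   0.8 -1. ]
CHK [573.27  26.63  52.59] [-1.  -0.9 -0.8]
CHK [573.1   26.59  48.46] [ 0.2 -0.4 -1.3]
18.95 [ 5.73301e+02  2.66030e+01  4.77400e+01 -3.06000e-01  2.90000e-01
 -3.42000e-01  3.14200e+00  0.00000e+00  3.10200e+00] sd [0.02 0.01 0.03 0.37 0.1  0.43]
```

```bash
M="python3 -m handwheel"; C="python3 chk2.py"
($M '0 0 0 0 0 0.7 0;0 0 0 0 0 0 0;0 0 0 0 0 0 0'&&$C&&$M '0 0 0 0 0 0.6 0;0 0 0 0 0 0 0;0 0 0 0 0 0 0'&&$C&&$M '0 0 0 0 0 0.5 0;0 0 0 0 0 0 0;0 0 0 0 0 0 0'&&$C)|grep -E "CHK";python3 -c "
from h import *
avg(4)"
```

```text
CHK [573.23  26.6   46.97] [-0.9  0.5 -1.3]
CHK [573.26  26.6   46.38] [-0.8 -0.9 -0.4]
CHK [573.3   26.6   46.11] [-1.   0.4  2. ]
19.9 [ 5.73341e+02  2.66030e+01  4.61280e+01 -1.03700e+00  3.16000e-01
  4.62000e+00  3.14200e+00  0.00000e+00  3.10200e+00] sd [0.01 0.01 0.02 0.26 0.81 0.39]
```

Seated at TCP z=46.1 with about 5 N, as predicted. I'll release, retreat and look.

```bash
M="python3 -m handwheel"
$M '0 0 0 0 0 0 0.3;0 0 0 0 0 0 0.5;0 0 0 0 0 0 1;0 0 0 0 0 0 1;0 0 0 0 0 0 1' 20;$M '0 0 0 0 0 0 1;0 0 0 0 0 0 1;0 0 0 0 0 -10 1;0 0 0 0 0 -20 1;0 0 0 0 0 -30 1'>/dev/null;$M '0 0 0 0 0 -30 1;0 0 0 0 0 -30 1;0 0 0 0 0 -10 1;0 0 0 0 0 0 1;0 0 0 0 0 0 1'
python3 - <<'E'
from h import *
a=cams.grab_frame("scene");b=cams.grab_frame("side");w=cams.grab_frame("wrist")
for n,i in(("scene",a),("side",b),("wrist",w)):print(n,proj(P(n),[573.3,26.6,82]).round(1),proj(P(n),[573.3,26.6,48]).round(1))
c=lambda i,x,y,w,h,W=400,H=300:cv2.resize(i[y:y+h,x:x+w],(W,H),interpolation=cv2.INTER_CUBIC)
cv2.imwrite("pics/crop6.png",np.vstack([np.hstack([c(a,225,220,100,75),c(b,190,90,100,75)]),np.hstack([c(w,128,96,256,192),c(b,250,220,160,120)])])[:,:,::-1])
E
```

```text
clock: 20.32
eef_pos: [573.2, 26.6, 45.8]
tcp_rot: [-3.142, -0.0, 3.102]
contact_force: [0.1, -0.1, 0.5]
opening: 0.856
grasp_force: 0.0
clock: 21.15
eef_pos: [573.3, 26.6, 176.2]
tcp_rot: [3.142, 0.001, 3.102]
contact_force: [0.8, 0.2, -1.8]
opening: 1.001
grasp_force: 0.0
scene [281.4 262.5] [280.  269.6]
side [232.8 133.4] [233.2 146. ]
wrist [255.7 195.8] [255.7 186. ]
```

View pics/crop6.png

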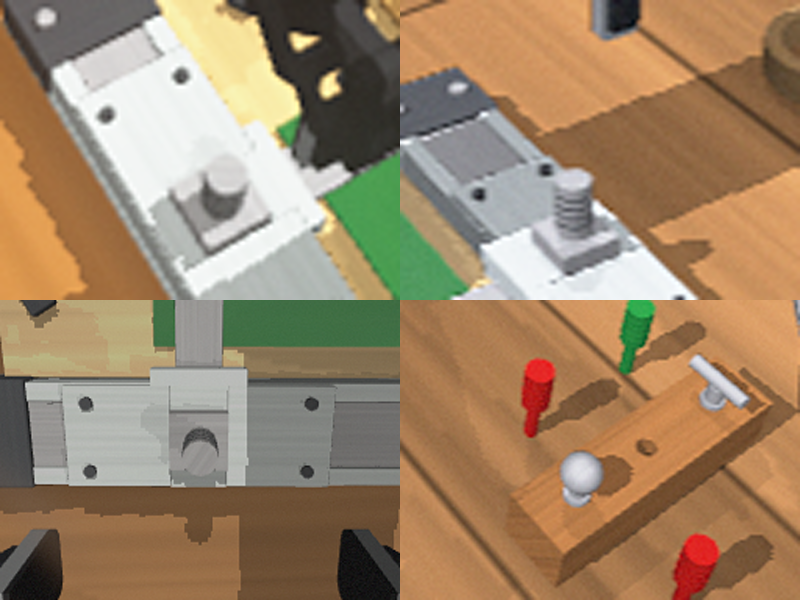

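The pin's head sits upright on the sleeve, with its top at side (233,134), as predicted. The other two pins are still in the rack and the gripper is clear. Handing in.

```bash
python3 -c "
from rig import r
print(r.sign_off())"
```

```text
the job is handed in; nothing more can be done
None
```

The locating pin is fully home in the sleeve and hidden hole, with the guide locked, the other two pins still in the rack and the gripper clear; the job is handed in at about 21 s, and `sign_off` gave no verdict.

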